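# Feed sample bottles into the labeller's roll-down chute and pull the squashed one

## Robot

A 6-joint arm with a two-finger parallel gripper is mounted at the origin on the work surface. World frame = base frame: x ahead of the robot, y to its left, z up, the work surface at z = 0. Lengths are in mm, angles in rad, forces in N, time in s.
With the tool pointing down it reaches from about 350 to 775 mm from the base axis. Payload 7.3 kg.
Tool frame: the origin (TCP) lies on the centre line of the jaws, within the pads' length; the fingertips stand 22 mm ahead of it and the grasp point (between the pads) lies 3 mm ahead of it; z points along the fingers, y is the direction in which the jaws open and shut (so a half turn about z gives the same grasp; the last joint's range is limited). The gripper opens to 92 mm and grips with 3 to 60 N. Pads are 19 mm wide; open, the fingers measure 130 mm over their backs; the gripper's body (75 mm by 190 mm) begins 47 mm behind the grasp point.
Start: joints at [-1.291, 0.342, 1.524, -0, 1.275, -0.146], TCP at [216.874, -478.13, 248.741] pointing down, gripper open.
Joint ranges: [-2.53, 2.53], [-0.77, 2.02], [0.04, 2.7], [-1, 4.14], [0.28, 2.66], [-3.11, 3.11]. Speed limits (rad/s): [2.57, 2.57, 3.14, 3.14, 3.14, 3.14].

## Interface

Orientations are given as [roll, pitch, yaw] about the fixed x, y, z axes, in that order (R = Rz(yaw) Ry(pitch) Rx(roll)).
In Python, from plant import bot gives the robot as it stands.
- The arm moves only by the tool play_rows, never from a script. Its argument "moves" is one flat list of numbers, 5 for each row, row after row: the closure in counts, from 0 (fully open) to 255 (shut), then the shift along the tool's x, y, z in mm, then the turn about the tool's z in degrees. A call has 1 to 8 rows; each row is the pose to reach, as a shift and turn from the pose commanded when the call began, along the tool's axes at that moment; what a row does not reach only later rows make up. A row lasts 1/12 s, in which the tool goes at most 41.7 mm and 7.16 degrees, less where a joint would pass 70% of its speed; a pose out of reach is approached as far as the arm can. A call with a gripper value outside its range is refused whole. The fingers move at their own pace and stop on an object; the grip force is fixed at half the most. Time passes only in rows, so rows that repeat a pose let the fingers close. It gives the time, the measured TCP pose, the force and the opening at its end, in the units of the state.
- bot.get_obs(): the state, without advancing time (a new reading comes with each control period).
- bot.capture(name): name is "side" or "top"; returns a dict with "color" (384x512x3 uint8, red, green, blue), "fx", "fy", "cx", "cy" (pixels), "k1" (the pictures are not rectified: a ray, as slopes to the right and down, at radius r is drawn at 1 + k1 r^2 times it, then the intrinsics apply), "world_to_cam" (4x4, takes a point from world to camera coordinates). Camera axes: x right, y down, z forward; pixel columns grow to the right and rows downward; lengths in mm; the calibration is good to about 2 mm. A picture is of the moment at which its call begins. There is no depth.
- bot.close_job(): hands the job in, once; it reports no verdict.
The state is a dict: "time": time; "joint_positions": joint angles; "dq": joint speeds; "tau": joint torques, N m; "tool_pos": TCP position; "tcp_rot": TCP orientation; "contact_force": force on the tool from outside, world axes, zero at the start; "moment": the same for the moment, N m; "grip_width": finger opening in mm.
Only numpy, scipy, OpenCV 4.12 (cv2) and the standard library are available. Lean on these libraries where they do the work, as an engineer would, in place of code of your own. Each camera call takes 0.05 s, during which the arm holds its last target.

## Task

Feed the three sample bottles from the rack into the labeller: lay each one across the open upper part of its sloping steel infeed chute and let it go, so that sound bottles roll down to the stop under the clear guard. A squashed bottle will not roll but stays lying on the chute: take it off again and lay it in the empty grey reject tray. Set the bottles down instead of dropping them, and leave the other things on the bench where they are.

Things in the scene. Friction and masses are not known exactly. Their poses are not given: they have to be found in the camera images.
- bottle_1_mid (a point): white sample bottle on its side: body 90 mm long, 40 mm wide; 24 mm wide cap on one end. Point: middle of the body, on its axis; x runs to the cap (base 45 mm behind the point, cap's end 67 mm ahead). 50 to 100 g. Sound: round, point 20 mm above its support, rolls. Squashed: 30 mm thick with two 26 mm flats, 40 mm wide from above, starts on a flat with the point 15 mm up; stays put on the chute. Which is which is not told
- bottle_2_mid (a point): white sample bottle on its side: body 90 mm long, 40 mm wide; 24 mm wide cap on one end. Point: middle of the body, on its axis; x runs to the cap (base 45 mm behind the point, cap's end 67 mm ahead). 50 to 100 g. Sound: round, point 20 mm above its support, rolls. Squashed: 30 mm thick with two 26 mm flats, 40 mm wide from above, starts on a flat with the point 15 mm up; stays put on the chute. Which is which is not told
- bottle_3_mid (a point): white sample bottle on its side: body 90 mm long, 40 mm wide; 24 mm wide cap on one end. Point: middle of the body, on its axis; x runs to the cap (base 45 mm behind the point, cap's end 67 mm ahead). 50 to 100 g. Sound: round, point 20 mm above its support, rolls. Squashed: 30 mm thick with two 26 mm flats, 40 mm wide from above, starts on a flat with the point 15 mm up; stays put on the chute. Which is which is not told
- labeller: fixed benchtop bottle labeller: white housing with a sheet-steel gravity chute. Origin on the bench under the middle of the chute's open part, z up; y points level down the chute to the housing, x across the chute (a bottle lies along x, cap either way). Housing: y = 272 to 502 mm, x = -125 to 145 mm, 235 mm tall
- chute (a point): middle of the open part of the chute, on its surface, 100 mm above the labeller's origin, axes as the labeller: a good place to let a bottle go. The surface falls towards +y at 12 degrees (0.2126 per unit of y). Open part from 110 mm before (upper end) to 150 mm past this point. 150 mm wide inside (75 mm to either side), guides 27 mm high, square to the surface
- chute_stop (a point): foot of the rubber stop bar at the chute's lower end, on its surface, 260 mm in y past the labeller's origin, axes as the labeller. A clear guard (roof 66 mm above the surface, clear cheeks) covers the last 110 mm of the chute; rolled bottles end under it with their middle about 20 and 60 mm before the stop
- rack: fixed grey bottle rack 130 x 270 mm; origin at the underside below the middle bottle's middle, x along the bottles (caps to +x), y across. Bottles lie at y = -90, 0, +90 mm on its floor 6 mm up; chocks 5 mm high stand only under their two ends (33 to 43 mm from the middle), so the middle is free for fingers
- reject_tray: empty grey open tray, fixed, 124 mm (x) by 180 mm (y) outside, walls 4 mm thick and 35 mm high, floor 4 mm up; origin at the centre of its underside. Stands close in front of the robot, to its left or its right; a bottle fits lying along its y axis, cap either way
- meter: black bench meter, fixed, 120 x 160 mm and 48 mm tall, not part of the job; it stands on the side the reject tray does not; origin at the centre of its underside
- beaker: beaker, 64 mm across and 85 mm tall, bystander; origin at the centre of its underside
- wash_bottle: wash bottle with a bent spout, 60 mm across and 175 mm tall, the spout reaching 65 mm from its axis, bystander; origin at the centre of its underside
- label_roll: spare roll of labels lying flat, 84 mm across and 26 mm high, bystander; origin at the centre of its underside

How it is judged:
By the outcome, as a careful person would: the job done as asked, in the order asked, and still so for the second after the job is handed in, with the robot touching nothing.
It also fails if it takes over 72 s, if anything falls off the work surface, if the arm or the gripper's body presses on something with over 40 N, if the wrist force passes 120 N, or if a joint passes its speed limit or range.

## Working session

There is one attempt and no reset: what is moved stays moved. The work goes in short steps, Python scripts to look and compute and a tool call to move; the robot and the scene stay as the last step left them, time stands still between calls to the robot, and variables do not carry over. Pictures are saved under pics/ and viewed, and the job is handed in when it is done.

Besides the shell and the picture viewer there is one more tool, called after "Call:" as name(argument=value, ...) on one line, values as JSON. play_rows: Moves the arm, as the interface text tells. Its arguments: {"type":"object","properties":{"moves":{"type":"array","items":{"type":"number"}}},"required":["moves"]}

```bash
ls; mkdir -p pics; cat > h.py <<'E'
import numpy as np, cv2
from plant import bot
from scipy.spatial.transform import Rotation as R
def cap(n,f=None):
    d=bot.capture(n)
    if f: cv2.imwrite('pics/'+f,d['color'][:,:,::-1])
    return d
def ray(d,u,v):
    # undistort
    xd,yd=(u-d['cx'])/d['fx'],(v-d['cy'])/d['fy']
    x,y=xd,yd
    for _ in range(30):
        s=1+d['k1']*(x*x+y*y); x,y=xd/s,yd/s
    T=np.array(d['world_to_cam']); Rm=T[:3,:3]; o=-Rm.T@T[:3,3]
    r=Rm.T@np.array([x,y,1.]); return o,r/np.linalg.norm(r)
def onz(d,u,v,z):
    o,r=ray(d,u,v); return o+r*(z-o[2])/r[2]
def proj(d,p):
    T=np.array(d['world_to_cam']); c=T[:3,:3]@np.array(p,float)+T[:3,3]
    x,y=c[0]/c[2],c[1]/c[2]; s=1+d['k1']*(x*x+y*y)
    return np.array([d['fx']*x*s+d['cx'],d['fy']*y*s+d['cy']])
E
python3 - <<'E'
from h import *
for n in('top','side'):
    d=cap(n,n+'0.png'); o,r=ray(d,256,192); print(n,o,r,d['fx'],d['k1'])
print(bot.get_obs())
E
```

```text
pics
top [ 381.19155732  -40.52855069 1272.18726403] [ 0.19030012 -0.00485437 -0.98171396] 393.70497981007196 -0.11601229662764688
side [235.59258561 663.52357098 797.65086469] [ 0.35432343 -0.66663939 -0.65577956] 361.5664476497574 0.01347290138956322
{'time': 0.1, 'joint_positions': array([-1.29099715e+00,  3.42624207e-01,  1.52489416e+00,  2.92964954e-06,
        1.27540624e+00, -1.45974332e-01]), 'dq': array([ 0.00010695, -0.00066119, -0.00341382, -0.00025732,  0.00225874,
        0.00061458]), 'tau': array([ 1.82896631e-03, -4.32006061e+01, -2.44694799e+01,  7.18412292e-02,
        5.26040629e-02, -4.29266777e-05]), 'tool_pos': array([ 216.78129203, -477.79829414,  248.13895085]), 'tcp_rot': array([-3.14027527e+00, -1.96512956e-04,  4.25772521e-01]), 'contact_force': array([-0.12175852, -0.08410343,  0.53162892]), 'moment': array([-0.02722694, -0.02860073,  0.01240243]), 'grip_width': 91.88754531411736}
```

View pics/top0.png

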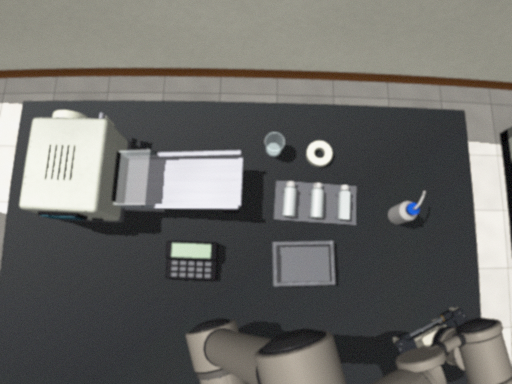

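View pics/side0.png

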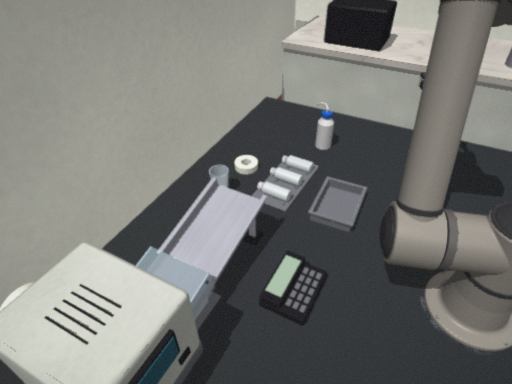

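The top view shows the labeller at the left (chute u≈115–243, v≈150–210), the rack with three bottles (caps up) at (290/317/344, 200), the tray at (304,263), the meter at (192,260), and the beaker, roll and wash bottle around the rack. I'll zoom in and measure next.

```bash
python3 - <<'E'
from h import *
d=cap('top'); im=d['color'][:,:,::-1]
a=im[165:300,255:390]; cv2.imwrite('pics/z1.png',cv2.resize(a,None,fx=4.4,fy=4.4,interpolation=cv2.INTER_CUBIC))
a=im[130:230,100:260]; cv2.imwrite('pics/z2.png',cv2.resize(a,None,fx=5,fy=5,interpolation=cv2.INTER_CUBIC))
g=im.min(2)
m=np.zeros_like(g); m[170:230,270:362]=(g[170:230,270:362]>140)*255
n,l,s,c=cv2.connectedComponentsWithStats(m)
for i in range(1,n):
    if s[i][4]<50: continue
    cn=cv2.findContours((l==i).astype(np.uint8),0,1)[0][0]
    r=cv2.minAreaRect(cn); b=cv2.boxPoints(r)
    print(s[i],c[i],r,[onz(d,*p,20)[:2].round() for p in b])
# corners of rack & tray
def quad(box,lo,hi,z,nm):
    x0,y0,x1,y1=box; mm=np.zeros_like(g); sub=im[y0:y1,x0:x1].max(2); mm[y0:y1,x0:x1]=((sub>lo))*255
    mm=cv2.morphologyEx(mm,cv2.MORPH_CLOSE,np.ones((3,3)))
    cs=max(cv2.findContours(mm,0,1)[0],key=cv2.contourArea); r=cv2.minAreaRect(cs); b=cv2.boxPoints(r)
    P=np.array([onz(d,*p,z) for p in b]); print(nm,r,P[:,:2].round(1),P.mean(0),[np.linalg.norm(P[i]-P[i-1]).round() for i in range(4)])
quad((262,170,372,232),45,0,6,'rack'); quad((262,232,345,295),45,0,35,'tray')
E
```

```text
[282 181  14  35 407] [288.64864865 198.88206388] ((288.6370544433594, 198.08120727539062), (12.396986961364746, 34.5548210144043), 4.085616588592529) [array([ 551., -129.]), array([ 664., -136.]), array([ 662., -177.]), array([ 548., -169.])]
[310 182  13  36 396] [316.16414141 200.35353535] ((316.0, 199.5), (12.0, 35.0), 0.0) [array([ 545., -222.]), array([ 660., -223.]), array([ 661., -262.]), array([ 546., -261.])]
[338 185  13  35 402] [343.75373134 202.37313433] ((344.0, 202.0), (34.0, 12.0), 90.0) [array([ 652., -315.]), array([ 653., -355.]), array([ 540., -352.]), array([ 540., -313.])]
rack ((316.4999694824219, 200.49998474121094), (60.99999237060547, 108.99998474121094), 90.0) [[ 701.2  -65.4]
 [ 709.1 -432.8]
 [ 503.4 -424.8]
 [ 499.1  -68.2]] [ 603.21113384 -247.80796142    6.        ] [np.float64(202.0), np.float64(367.0), np.float64(206.0), np.float64(357.0)]
tray ((302.9999694824219, 263.0), (81.99998474121094, 61.99999237060547), -0.0) [[ 302.3  -70.1]
 [ 493.3  -67.6]
 [ 496.6 -328.1]
 [ 303.4 -324.6]] [ 398.89680012 -197.5961837    35.        ] [np.float64(255.0), np.float64(191.0), np.float64(261.0), np.float64(193.0)]
```

View pics/z1.png

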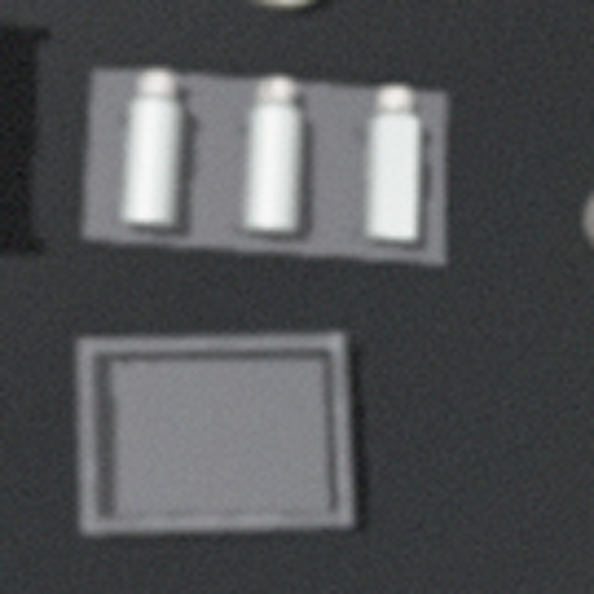

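View pics/z2.png

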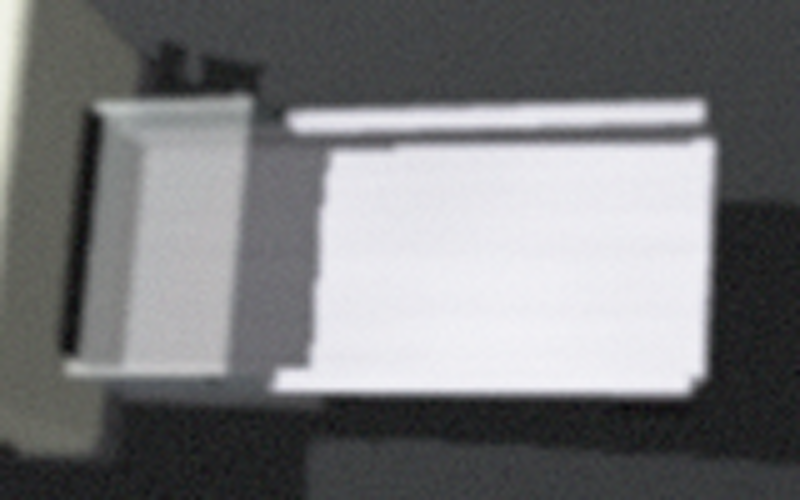

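The zoom shows the rack bottles with caps at the top; the right bottle looks flat-shaded. I'll get coordinates from the zoomed corners of the rack, tray and chute.

```bash
python3 - <<'E'
from h import *
d=bot.capture('top')
def w(zx,zy,k,ox,oy,z): return onz(d,(zx+.5)/k-.5+ox,(zy+.5)/k-.5+oy,z)
def rep(n,P):
    P=np.array(P); print(n,P[:,:2].round(1).tolist(),'c',P.mean(0).round(1),[np.linalg.norm(P[i]-P[i-1]).round(1) for i in range(len(P))])
    return P
f=lambda z:(lambda p:w(*p,4.4,255,165,z))
P=rep('rack',[f(6)(p) for p in[(92,68),(449,93),(445,264),(82,240)]])
rep('tray',[f(35)(p) for p in[(77,340),(345,333),(356,528),(80,534)]])
for q in [(158,68),(279,75),(397,85)]: print('captop',f(20)(q).round(1))
for q in [((122,222),(174,226)),((245,230),(298,232)),((367,238),(418,241))]:
    a=f(18)(q[0]);b=f(18)(q[1]); print('base',((a+b)/2).round(1), np.linalg.norm(a-b).round(1))
g=lambda z:(lambda p:w(*p,5,100,130,z))
# chute floor upper end, guide tops
rep('floor upper',[g(123)(p) for p in[(716,140),(706,385)]])
rep('guide top upper end',[g(149)(p) for p in[(706,100),(692,392)]])
rep('outer guide low edge far', [g(149)(p) for p in[(706,100)]]+[g(68+27)(p) for p in[(288,110)]])
rep('guard edge', [g(100-.2126*150+66)(p) for p in[(252,97),(226,375)]])
E
```

```text
rack [[667.9, -110.5], [653.8, -381.5], [523.8, -374.4], [538.1, -104.1]] c [ 595.9 -242.6    6. ] [np.float64(130.0), np.float64(271.4), np.float64(130.2), np.float64(270.7)]
tray [[462.7, -99.7], [469.9, -292.3], [332.2, -298.3], [327.0, -103.0]] c [ 398.  -198.3   35. ] [np.float64(135.8), np.float64(192.8), np.float64(137.9), np.float64(195.3)]
captop [ 665.7 -158.9   20. ]
captop [ 662.1 -249.3   20. ]
captop [ 656.2 -338.3   20. ]
base [ 549.1 -151.7   18. ] 38.2
base [ 545.3 -242.6   18. ] 39.2
base [ 540.2 -332.4   18. ] 38.1
floor upper [[709.2, -4.5], [559.3, -2.1]] c [634.3  -3.3 123. ] [np.float64(149.9), np.float64(149.9)]
guide top upper end [[726.3, 1.2], [551.0, 5.0]] c [638.7   3.1 149. ] [np.float64(175.3), np.float64(175.3)]
outer guide low edge far [[726.3, 1.2], [732.1, 263.7]] c [729.2 132.5 122. ] [np.float64(268.1), np.float64(268.1)]
guard edge [[728.3, 276.2], [558.3, 279.7]] c [643.3 277.9 134.1] [np.float64(170.0), np.float64(170.0)]
```

```bash
cat >> h.py <<'E'
import sys
def go(x,y,z,yaw,cmd=None):
    """shift in current tool axes to reach pose (yaw rad); uses measured pose or cmd=(x,y,z,yaw)"""
    o=bot.get_obs(); p=o['tool_pos']; yw=o['tcp_rot'][2]
    if cmd is not None: p=np.array(cmd[:3]); yw=cmd[3]
    d=np.array([x,y,z])-p; c,s=np.cos(yw),np.sin(yw)
    t=-np.degrees((yaw-yw+np.pi)%(2*np.pi)-np.pi)
    print('t',round(o['time'],2),'tool',o['tool_pos'].round(1),'yaw',round(o['tcp_rot'][2],3),'w',round(o['grip_width'],1),'->',[round(c*d[0]+s*d[1],1),round(s*d[0]-c*d[1],1),round(-d[2],1),round(t,1)], 'rows',round(np.linalg.norm(d)/41.7,1))
E
python3 - <<'E'
from h import *
d=bot.capture('top')
for n,u,v,z in [('beaker',275,144,60),('roll',319,152,26),('wash',403,212,100)]: print(n,onz(d,u,v,z).round())
c0=(216.874,-478.13,248.741,.4258)
go(600.6,-152.7,248.7,-.052,c0)
E
```

```text
beaker [ 775. -105.   60.]
roll [ 762. -253.   26.]
wash [ 554. -500.  100.]
t 0.25 tool [ 216.8 -478.   248.4] yaw 0.426 w 92.1 -> [np.float64(483.9), np.float64(-137.9), np.float64(0.0), np.float64(27.4)] rows 12.1
```

Call:
play_rows(moves=[60,242,-69,0,14,60,242,-69,0,14,60,242,-69,0,14,60,242,-69,0,14,60,242,-69,0,14,60,242,-69,0,14,60,242,-69,0,14,60,242,-69,0,14])

```text
time: 0.92
tool_pos: [410.5, -313.3, 248.6]
tcp_rot: [-3.141, -0.0, 0.186]
contact_force: [0.5, -0.3, -0.1]
grip_width: 70.6
```

```bash
python3 - <<'E'
from h import *
go(600.6,-152.7,150,-.052)
E
```

```text
t 0.92 tool [ 410.5 -313.3  248.6] yaw 0.186 w 70.6 -> [np.float64(216.5), np.float64(-122.6), np.float64(98.6), np.float64(13.6)] rows 6.4
```

Call:
play_rows(moves=[60,216,-122,98,13.5,60,216,-122,98,13.5,60,216,-122,98,13.5,60,216,-122,98,13.5,60,216,-122,98,13.5,60,216,-122,98,13.5,60,216,-122,98,13.5,60,216,-122,98,13.5])

```text
time: 1.58
tool_pos: [600.2, -154.5, 147.8]
tcp_rot: [-3.14, 0.003, -0.052]
contact_force: [-1.4, 0.4, -0.0]
grip_width: 69.9
```

```bash
python3 - <<'E'
from h import *
d=cap('side'); im=d['color'][:,:,::-1]
cv2.imwrite('pics/s1.png',cv2.resize(im[110:230,210:370],None,fx=5,fy=5,interpolation=cv2.INTER_CUBIC))
go(600.6,-152.7,42,-.052)
E
```

```text
t 1.63 tool [ 599.1 -156.3  148.9] yaw -0.052 w 70.5 -> [np.float64(1.3), np.float64(-3.6), np.float64(106.9), np.float64(-0.0)] rows 2.6
```

View pics/s1.png

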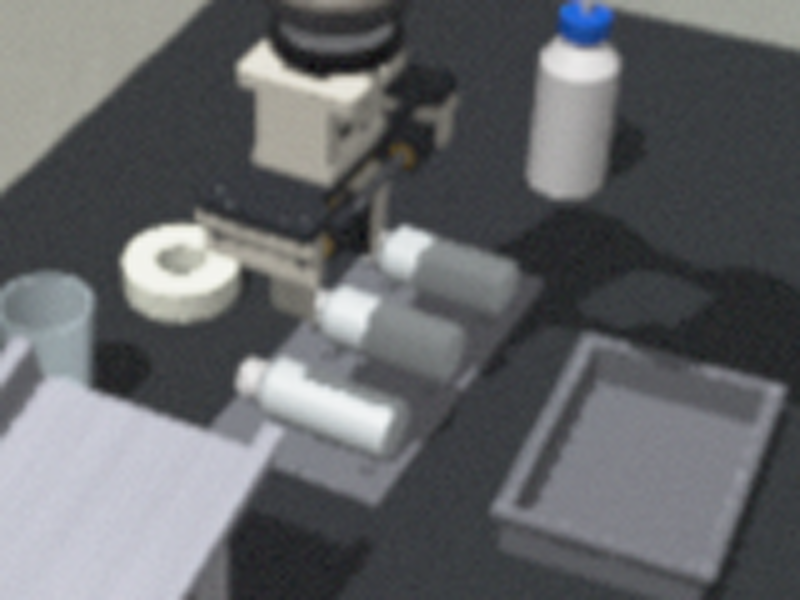

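The gripper hangs above the rack, and the near bottle (zoom 335,405) is clear of it. I'll check the bottle position across both views, then descend.

```bash
python3 - <<'E'
from h import *
d=bot.capture('side')
for p in [(600.6,-152.7,26),(595.9,-242.6,26),(591.2,-332.5,21)]:
    a=proj(d,p); print('side zoom px',((a-[210,110]+.5)*5-.5).round())
print(onz(d,276.5,191,26).round(1))
print('tray corners',[ [onz(d,210+x/5,110+y/5,35).round(1)[:2].tolist()] for x,y in [(588,336),(787,382),(714,578),(495,512)]])
go(600.6,-152.7,42,-.052)
E
```

```text
side zoom px [325. 407.]
side zoom px [387. 332.]
side zoom px [443. 270.]
[ 595.  -155.3   26. ]
tray corners [[[466.8, -287.5]], [[334.9, -299.7]], [[328.2, -105.6]], [[461.5, -100.1]]]
t 1.68 tool [ 598.6 -157.3  149.9] yaw -0.054 w 70.2 -> [np.float64(1.8), np.float64(-4.7), np.float64(107.9), np.float64(-0.1)] rows 2.6
```

Call:
play_rows(moves=[60,1.5,-4,30,0,60,1.5,-4,60,0,60,1.5,-4,85,0,60,1.5,-4,100,0,60,1.5,-4,108,0,60,1.5,-4,108,0,60,1.5,-4,108,0,60,1.5,-4,108,0])

```text
time: 2.35
tool_pos: [601.6, -153.7, 44.5]
tcp_rot: [3.14, -0.003, -0.055]
contact_force: [0.5, 0.1, 0.2]
grip_width: 70.1
```

```bash
python3 - <<'E'
from h import *
d=cap('side'); im=d['color'][:,:,::-1]
cv2.imwrite('pics/s2.png',cv2.resize(im[110:230,210:370],None,fx=5,fy=5,interpolation=cv2.INTER_CUBIC))
go(600.6,-152.7,42,-.052)
E
```

```text
t 2.4 tool [ 601.7 -153.4   44.5] yaw -0.055 w 70.3 -> [np.float64(-1.1), np.float64(-0.6), np.float64(2.5), np.float64(-0.2)] rows 0.1
```

View pics/s2.png

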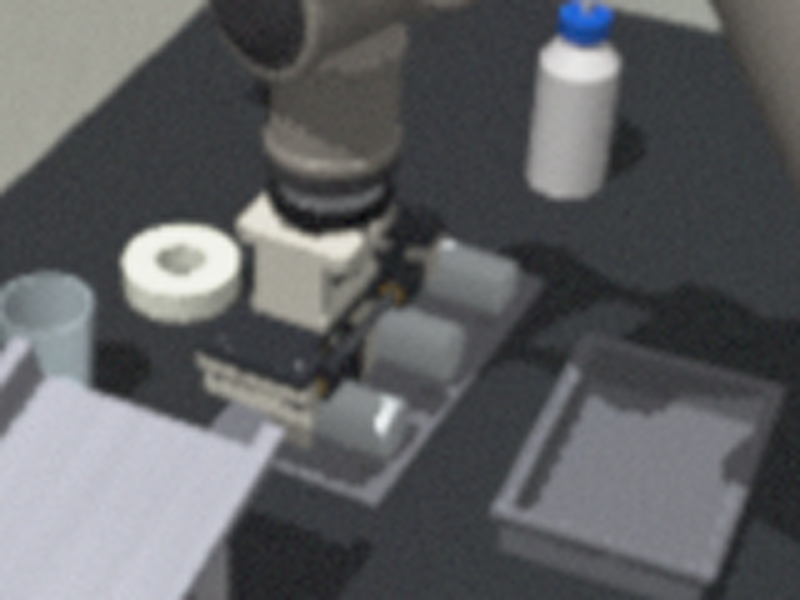

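The gripper straddles bottle 1 (zoom ~340,410). I'll settle it the last bit and close.

Call:
play_rows(moves=[60,-1,-0.5,2.5,0,255,-1,-0.5,2.5,0,255,-1,-0.5,2.5,0,255,-1,-0.5,2.5,0,255,-1,-0.5,2.5,0,255,-1,-0.5,2.5,0])

```text
time: 2.9
tool_pos: [600.0, -151.9, 40.3]
tcp_rot: [3.141, -0.0, -0.054]
contact_force: [0.5, 1.5, 1.0]
grip_width: 41.3
```

Call:
play_rows(moves=[255,0,0,0,0,255,0,0,-10,0,255,0,0,-30,0,255,0,0,-60,0,255,0,0,-95,0,255,0,0,-130,0,255,0,0,-160,0,255,0,0,-170,0])

```text
time: 3.57
tool_pos: [601.7, -152.5, 216.4]
tcp_rot: [3.139, -0.009, -0.054]
contact_force: [0.3, -0.6, -0.5]
grip_width: 39.4
```

```bash
python3 - <<'E'
from h import *
d=cap('side'); im=d['color'][:,:,::-1]
cv2.imwrite('pics/s3.png',cv2.resize(im[60:230,170:370],None,fx=4,fy=3.5,interpolation=cv2.INTER_CUBIC))
go(626,108,220,-.02)
E
```

```text
t 3.62 tool [ 601.7 -152.5  216. ] yaw -0.054 w 39.4 -> [np.float64(10.2), np.float64(-261.4), np.float64(-4.0), np.float64(-1.9)] rows 6.3
```

View pics/s3.png

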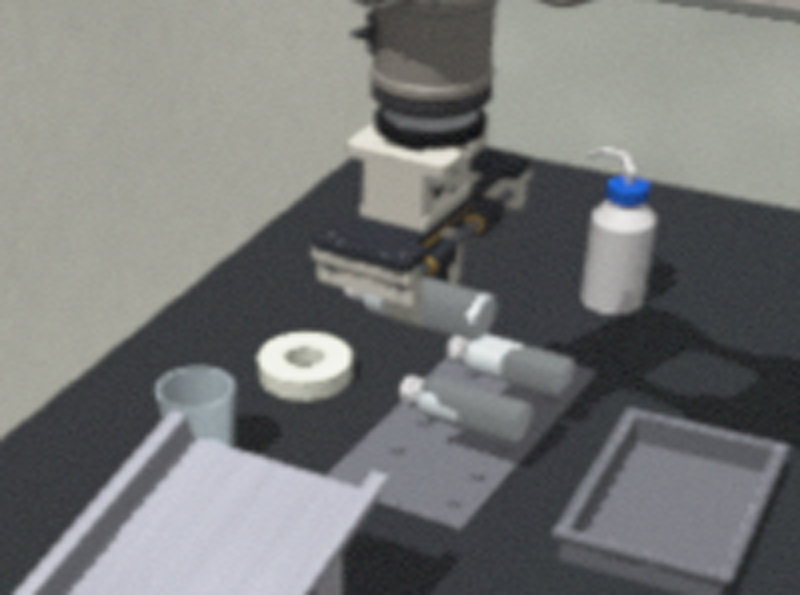

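Bottle 1 is held level at (zoom 455,305), and the other two are undisturbed. Carrying it to the chute.

Call:
play_rows(moves=[255,10,-261,0,-2,255,10,-261,0,-2,255,10,-261,0,-2,255,10,-261,0,-2,255,10,-261,0,-2,255,10,-261,0,-2,255,10,-261,0,-2,255,10,-261,0,-2])

```text
time: 4.28
tool_pos: [623.1, 111.9, 208.2]
tcp_rot: [-3.141, 0.003, -0.014]
contact_force: [0.8, -0.7, -1.1]
grip_width: 39.1
```

```bash
python3 - <<'E'
from h import *
go(626,108,142,-.02)
E
```

```text
t 4.28 tool [623.1 111.9 208.2] yaw -0.014 w 39.1 -> [np.float64(3.0), np.float64(3.9), np.float64(66.2), np.float64(0.3)] rows 1.6
```

Call:
play_rows(moves=[255,2,2,20,0,255,2,2,45,0,255,2,2,60,0,255,2,2,66,0,255,2,2,66,0,255,2,2,66,0])

```text
time: 4.78
tool_pos: [626.1, 105.2, 144.2]
tcp_rot: [3.141, 0.0, -0.02]
contact_force: [-0.2, 0.4, -0.4]
grip_width: 39.1
```

```bash
python3 - <<'E'
from h import *
d=cap('side'); im=d['color'][:,:,::-1]
cv2.imwrite('pics/s4.png',cv2.resize(im[130:330,110:310],None,fx=3,fy=3,interpolation=cv2.INTER_CUBIC))
d=cap('top'); im=d['color'][:,:,::-1]
cv2.imwrite('pics/t4.png',cv2.resize(im[110:240,60:260],None,fx=4,fy=4,interpolation=cv2.INTER_CUBIC))
go(626,108,137,-.02)
E
```

```text
t 4.88 tool [626.8 105.6 145.4] yaw -0.02 w 39.2 -> [np.float64(-0.8), np.float64(-2.3), np.float64(8.4), np.float64(0.0)] rows 0.2
```

View pics/s4.png

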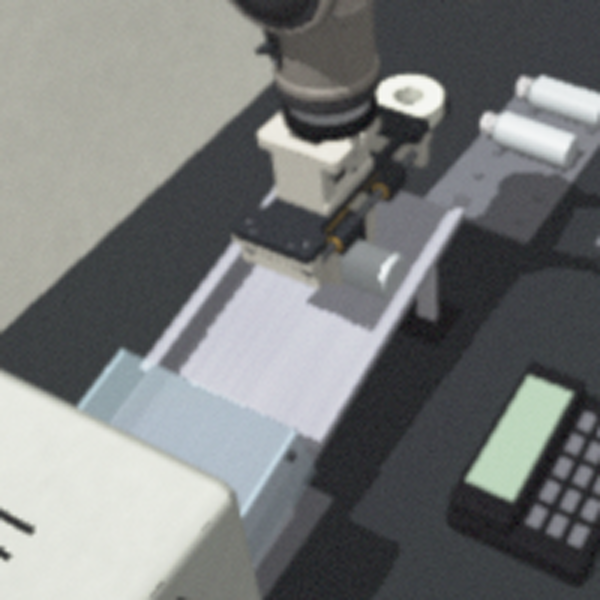

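View pics/t4.png

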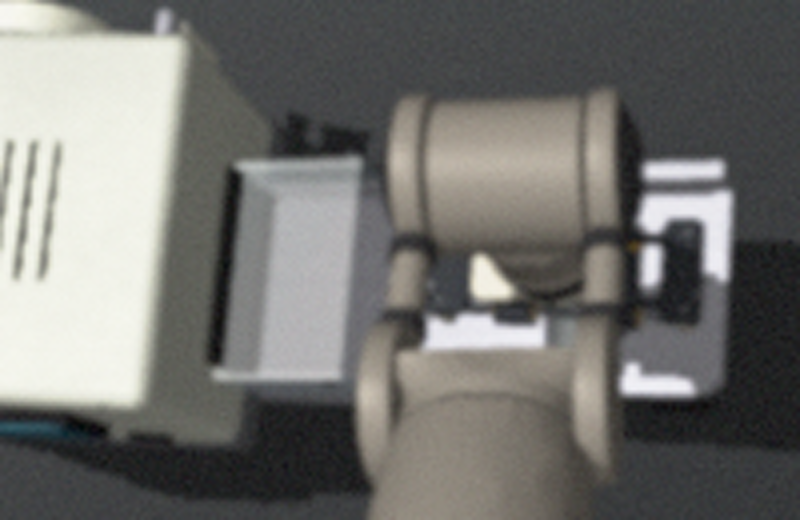

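Bottle 1 hangs just over the chute's middle, clear of the guides. Lowering gently while watching the force.

Call:
play_rows(moves=[255,0,0,3,0,255,0,0,6,0,255,0,0,8,0,255,0,0,8,0])

```text
time: 5.22
tool_pos: [625.8, 106.2, 135.8]
tcp_rot: [3.141, 0.001, -0.019]
contact_force: [-0.3, -0.7, -1.8]
grip_width: 38.9
```

Call:
play_rows(moves=[255,0,0,1,0,255,0,0,1.5,0,255,0,0,1.5,0])

```text
time: 5.47
tool_pos: [626.1, 106.2, 135.3]
tcp_rot: [3.142, -0.0, -0.019]
contact_force: [-2.2, -0.7, 3.9]
grip_width: 39.2
```

Upward force appeared, so it has touched down. Opening a little, then lifting.

Call:
play_rows(moves=[105,0,0,0,0,105,0,0,0,0,105,0,0,-2,0,105,0,0,-10,0,105,0,0,-30,0,105,0,0,-60,0,105,0,0,-90,0,105,0,0,-90,0])

```text
time: 6.13
tool_pos: [628.8, 106.3, 232.3]
tcp_rot: [-3.141, -0.012, -0.019]
contact_force: [2.1, 0.2, 0.0]
grip_width: 54.0
```

```bash
python3 - <<'E'
from h import *
d=cap('side'); im=d['color'][:,:,::-1]
cv2.imwrite('pics/s5.png',cv2.resize(im[130:330,110:310],None,fx=3,fy=3,interpolation=cv2.INTER_CUBIC))
go(595.9,-242.6,200,-.052)
E
```

```text
t 6.18 tool [627.9 106.3 229.3] yaw -0.019 w 54.0 -> [np.float64(-25.3), np.float64(349.4), np.float64(29.3), np.float64(1.9)] rows 8.4
```

View pics/s5.png

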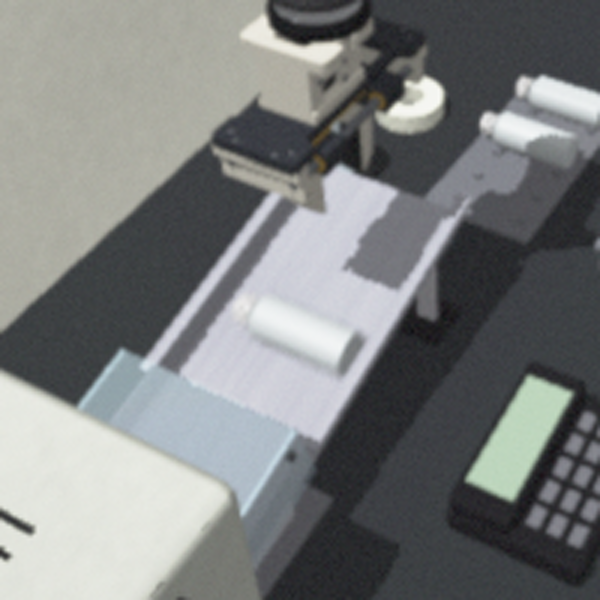

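Bottle 1 is rolling straight down the chute (zoom 300,335). On to bottle 2.

Call:
play_rows(moves=[60,-25,349,0,2,60,-25,349,0,2,60,-25,349,0,2,60,-25,349,0,2,60,-25,349,0,2,60,-25,349,0,2,60,-25,349,0,2,60,-25,349,0,2])

```text
time: 6.85
tool_pos: [595.0, -227.7, 224.2]
tcp_rot: [-3.141, 0.001, -0.054]
contact_force: [0.9, -0.5, -0.2]
grip_width: 70.0
```

Call:
play_rows(moves=[60,0,0,0,0,60,0,0,0,0])

```text
time: 7.02
tool_pos: [594.9, -228.2, 223.7]
tcp_rot: [-3.141, 0.001, -0.058]
contact_force: [0.5, 0.6, 0.6]
grip_width: 70.3
```

```bash
python3 - <<'E'
from h import *
d=cap('side'); im=d['color'][:,:,::-1]
cv2.imwrite('pics/s6.png',cv2.resize(im[110:330,110:370],None,fx=3,fy=2.7,interpolation=cv2.INTER_CUBIC))
go(595.9,-242.6,42,-.052)
E
```

```text
t 7.07 tool [ 595.3 -226.3  223.9] yaw -0.056 w 70.0 -> [np.float64(1.5), np.float64(16.2), np.float64(181.9), np.float64(-0.2)] rows 4.4
```

View pics/s6.png

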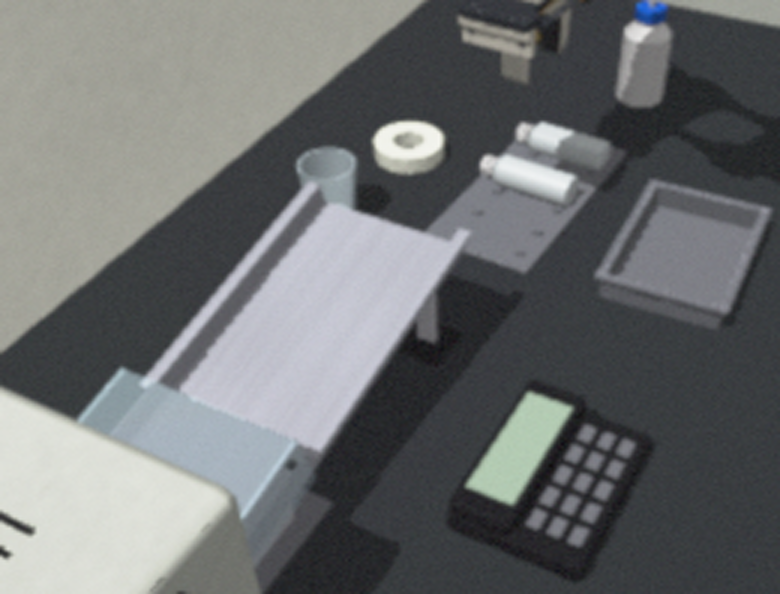

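The chute is clear, so bottle 1 went under the guard. I'll confirm that from the top view when it is unobstructed. Descending to bottle 2.

Call:
play_rows(moves=[60,1.5,16,40,0,60,1.5,16,80,0,60,1.5,16,120,0,60,1.5,16,150,0,60,1.5,16,170,0,60,1.5,16,180,0,60,1.5,16,180,0,60,1.5,16,180,0])

```text
time: 7.73
tool_pos: [597.1, -240.9, 45.4]
tcp_rot: [3.141, -0.001, -0.053]
contact_force: [0.1, 0.0, 0.8]
grip_width: 70.1
```

```bash
python3 - <<'E'
from h import *
go(595.9,-242.6,41,-.052)
E
```

```text
t 7.73 tool [ 597.1 -240.9   45.4] yaw -0.053 w 70.1 -> [np.float64(-1.1), np.float64(1.7), np.float64(4.4), np.float64(-0.0)] rows 0.1
```

Call:
play_rows(moves=[60,-1,1.5,4.5,0,255,-1,1.5,4.5,0,255,-1,1.5,4.5,0,255,-1,1.5,4.5,0,255,-1,1.5,4.5,0,255,-1,1.5,4.5,0,255,-1,1.5,4.5,0])

```text
time: 8.32
tool_pos: [595.5, -243.5, 40.6]
tcp_rot: [3.141, -0.001, -0.054]
contact_force: [0.2, 0.1, 1.7]
grip_width: 39.4
```

Call:
play_rows(moves=[255,0,0,-10,0,255,0,0,-30,0,255,0,0,-60,0,255,0,0,-95,0,255,0,0,-130,0,255,0,0,-160,0,255,0,0,-170,0,255,0,0,-170,0])

```text
time: 8.98
tool_pos: [596.5, -243.9, 214.1]
tcp_rot: [3.139, -0.006, -0.054]
contact_force: [0.4, 0.1, -1.8]
grip_width: 39.2
```

```bash
python3 - <<'E'
from h import *
d=cap('top'); im=d['color'][:,:,::-1]
cv2.imwrite('pics/t7.png',cv2.resize(im[110:240,60:260],None,fx=4,fy=4,interpolation=cv2.INTER_CUBIC))
go(626,106,205,-.02)
E
```

```text
t 9.03 tool [ 595.5 -243.4  211.1] yaw -0.054 w 39.1 -> [np.float64(11.5), np.float64(-350.5), np.float64(6.1), np.float64(-2.0)] rows 8.4
```

View pics/t7.png

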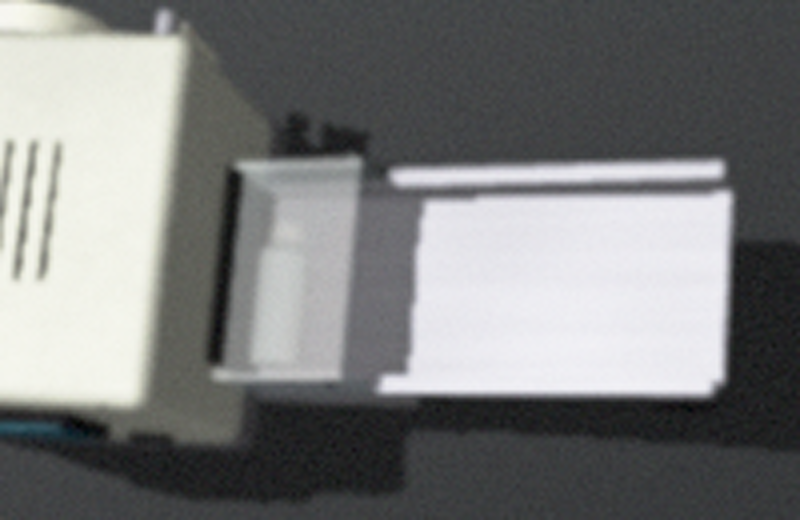

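Bottle 1 lies at the stop under the guard (zoom 278,300), slightly to the near side. Bottle 2 gets carried in a little further out.

Call:
play_rows(moves=[255,17,-350,4,-2,255,17,-350,4,-2,255,17,-350,4,-2,255,17,-350,4,-2,255,17,-350,4,-2,255,17,-350,4,-2,255,17,-350,4,-2,255,17,-350,4,-2])

```text
time: 9.7
tool_pos: [628.1, 90.2, 203.2]
tcp_rot: [3.141, 0.005, -0.019]
contact_force: [0.5, -0.3, 0.3]
grip_width: 39.4
```

Call:
play_rows(moves=[255,0,0,0,0,255,0,0,0,0])

```text
time: 9.87
tool_pos: [628.1, 90.8, 203.2]
tcp_rot: [3.141, 0.005, -0.015]
contact_force: [0.2, -1.0, -0.0]
grip_width: 39.0
```

```bash
python3 - <<'E'
from h import *
go(631,106,141,-.02)
E
```

```text
t 9.87 tool [628.1  90.8 203.2] yaw -0.015 w 39.0 -> [np.float64(2.6), np.float64(-15.3), np.float64(62.2), np.float64(0.3)] rows 1.5
```

Call:
play_rows(moves=[255,2.5,-15,25,0,255,2.5,-15,45,0,255,2.5,-15,57,0,255,2.5,-15,62,0,255,2.5,-15,64,0,255,2.5,-15,66,0,255,2.5,-15,67,0,255,2.5,-15,67,0])

```text
time: 10.53
tool_pos: [632.7, 102.7, 140.0]
tcp_rot: [3.142, -0.001, -0.02]
contact_force: [0.2, -0.4, -1.1]
grip_width: 39.4
```

Call:
play_rows(moves=[255,0,0,0,0,255,0,0,1.5,0,255,0,0,2,0])

```text
time: 10.78
tool_pos: [632.4, 103.2, 137.7]
tcp_rot: [3.142, -0.001, -0.019]
contact_force: [0.3, 0.2, -1.4]
grip_width: 39.2
```

Call:
play_rows(moves=[255,0,0,1,0,255,0,0,1.5,0,255,0,0,1.5,0])

```text
time: 11.03
tool_pos: [632.4, 103.3, 136.3]
tcp_rot: [3.142, -0.001, -0.019]
contact_force: [-0.5, -0.1, 1.0]
grip_width: 38.9
```

Call:
play_rows(moves=[255,0,0,0.5,0,105,0,0,0.5,0,105,0,0,0,0,105,0,0,-2,0,105,0,0,-10,0,105,0,0,-30,0,105,0,0,-60,0,105,0,0,-90,0])

```text
time: 11.7
tool_pos: [631.9, 103.1, 226.7]
tcp_rot: [3.141, 0.002, -0.019]
contact_force: [0.4, 0.1, 0.4]
grip_width: 54.2
```

```bash
python3 - <<'E'
from h import *
d=cap('side'); im=d['color'][:,:,::-1]
cv2.imwrite('pics/s8.png',cv2.resize(im[130:330,110:310],None,fx=3,fy=3,interpolation=cv2.INTER_CUBIC))
go(591.2,-332.5,220,-.052)
E
```

```text
t 11.75 tool [634.6 103.3 234.6] yaw -0.019 w 53.8 -> [np.float64(-35.1), np.float64(436.6), np.float64(14.6), np.float64(1.9)] rows 10.5
```

View pics/s8.png

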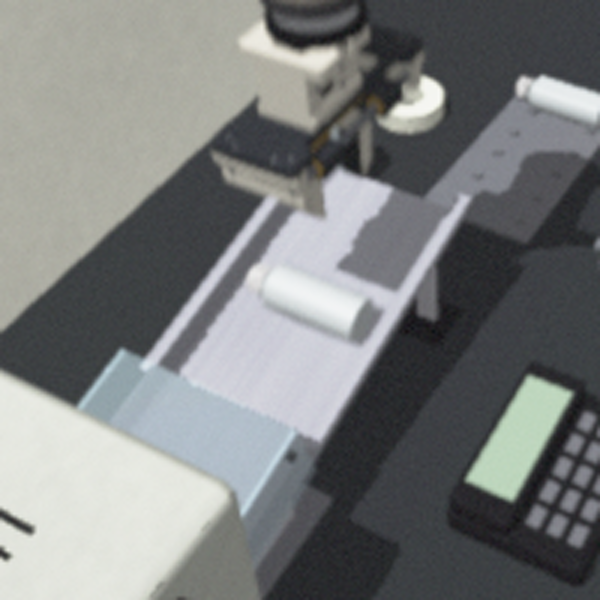

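Bottle 2 is away from the gripper and rolling (zoom 312,300). Moving back towards bottle 3.

Call:
play_rows(moves=[60,-28,310,7,2,60,-28,310,7,2,60,-28,310,7,2,60,-28,310,7,2,60,-28,310,7,2,60,-28,310,7,2,60,-28,310,7,2,60,-28,310,7,2])

```text
time: 12.42
tool_pos: [597.4, -211.3, 219.3]
tcp_rot: [3.14, -0.001, -0.058]
contact_force: [0.1, 0.4, -0.2]
grip_width: 70.2
```

```bash
python3 - <<'E'
from h import *
d=cap('top'); im=d['color'][:,:,::-1]
cv2.imwrite('pics/t9.png',cv2.resize(im[110:240,60:260],None,fx=4,fy=4,interpolation=cv2.INTER_CUBIC))
go(591.2,-332.5,150,-.052)
E
```

```text
t 12.47 tool [ 597.1 -213.3  219.1] yaw -0.06 w 70.1 -> [np.float64(1.2), np.float64(119.3), np.float64(69.1), np.float64(-0.4)] rows 3.3
```

View pics/t9.png

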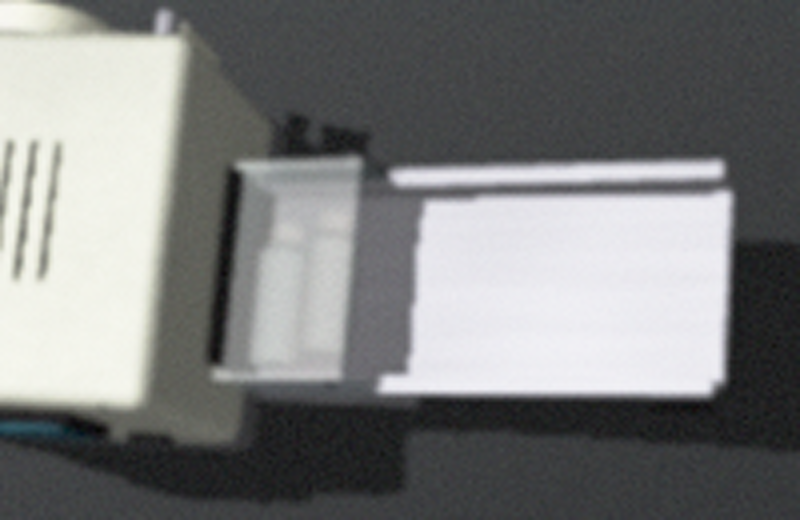

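Both bottles lie under the guard (zoom 278,300 and 328,290). Now bottle 3, which is probably the squashed one.

Call:
play_rows(moves=[60,1,40,20,0,60,1,80,45,0,60,1,115,70,0,60,1,119,100,0,60,1,119,135,0,60,1,119,160,0,60,1,119,172,0,60,1,119,172,0])

```text
time: 13.13
tool_pos: [591.6, -323.9, 43.9]
tcp_rot: [-3.139, 0.005, -0.054]
contact_force: [-1.0, 0.4, -0.4]
grip_width: 70.1
```

```bash
python3 - <<'E'
from h import *
d=cap('side'); im=d['color'][:,:,::-1]
cv2.imwrite('pics/s10.png',cv2.resize(im[90:210,230:390],None,fx=5,fy=5,interpolation=cv2.INTER_CUBIC))
go(591.2,-332.5,37,-.052)
E
```

```text
t 13.18 tool [ 592.8 -324.6   46.5] yaw -0.054 w 70.4 -> [np.float64(-1.2), np.float64(8.0), np.float64(9.5), np.float64(-0.1)] rows 0.3
```

View pics/s10.png

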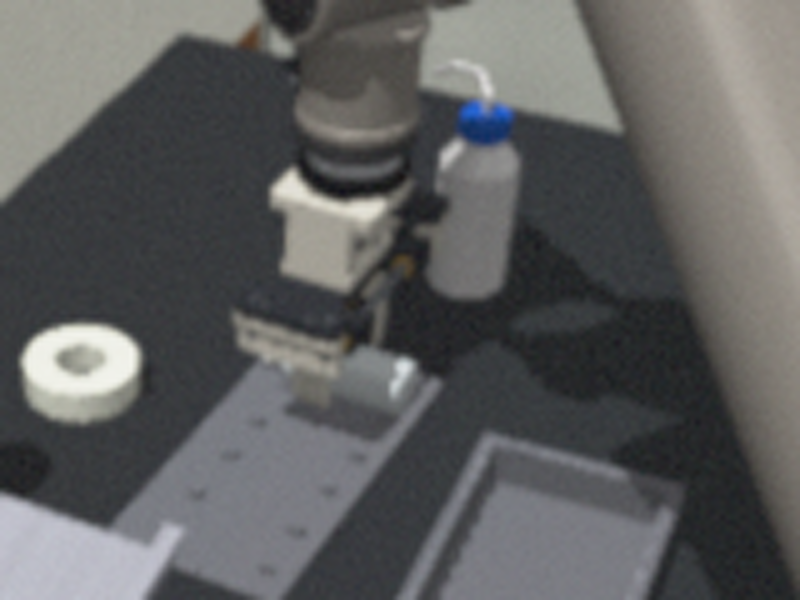

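The gripper straddles bottle 3 (zoom 370,375) and stays clear of the wash bottle. Settling lower, then closing.

Call:
play_rows(moves=[60,-1,8,8,0,60,-1,8,8.5,0,60,-1,8,8.5,0,60,-1,8,8.5,0])

```text
time: 13.52
tool_pos: [592.0, -333.5, 39.7]
tcp_rot: [3.14, -0.002, -0.054]
contact_force: [0.2, 0.5, -0.1]
grip_width: 70.3
```

```bash
python3 - <<'E'
from h import *
go(591.2,-332.5,37,-.052)
E
```

```text
t 13.52 tool [ 592.  -333.5   39.7] yaw -0.054 w 70.3 -> [np.float64(-0.8), np.float64(-0.9), np.float64(2.7), np.float64(-0.1)] rows 0.1
```

Call:
play_rows(moves=[60,-0.5,-0.5,2.5,0,255,-0.5,-0.5,2.5,0,255,-0.5,-0.5,2.5,0,255,-0.5,-0.5,2.5,0,255,-0.5,-0.5,2.5,0,255,-0.5,-0.5,2.5,0,255,-0.5,-0.5,2.5,0])

```text
time: 14.1
tool_pos: [591.1, -332.5, 36.0]
tcp_rot: [3.141, -0.0, -0.054]
contact_force: [-0.5, 0.6, 0.3]
grip_width: 38.6
```

Call:
play_rows(moves=[255,0,0,-10,0,255,0,0,-30,0,255,0,0,-60,0,255,0,0,-95,0,255,0,0,-130,0,255,0,0,-160,0,255,0,0,-176,0,255,0,0,-176,0])

```text
time: 14.77
tool_pos: [592.5, -333.5, 218.0]
tcp_rot: [3.136, -0.008, -0.054]
contact_force: [0.1, 0.1, -0.2]
grip_width: 38.3
```

```bash
python3 - <<'E'
from h import *
d=cap('side'); im=d['color'][:,:,::-1]
cv2.imwrite('pics/s11.png',cv2.resize(im[60:210,230:390],None,fx=5,fy=4,interpolation=cv2.INTER_CUBIC))
go(630,104,210,-.02)
E
```

```text
t 14.82 tool [ 591.7 -333.   214.6] yaw -0.054 w 38.7 -> [np.float64(14.6), np.float64(-438.4), np.float64(4.6), np.float64(-2.0)] rows 10.5
```

View pics/s11.png

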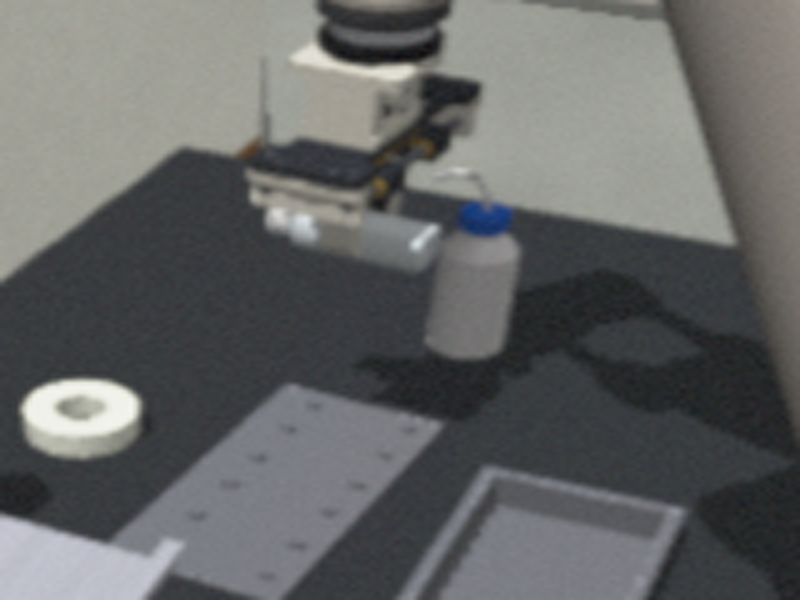

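Bottle 3 is held level (zoom 370,235) and the rack is empty. Carrying it to the chute.

Call:
play_rows(moves=[255,10,-300,2,-2,255,10,-300,2,-2,255,10,-300,2,-2,255,10,-300,2,-2,255,10,-300,2,-2,255,10,-300,2,-2,255,10,-300,2,-2,255,10,-300,2,-2])

```text
time: 15.48
tool_pos: [616.1, -26.9, 207.7]
tcp_rot: [-3.138, 0.004, -0.014]
contact_force: [-0.3, 0.2, -0.8]
grip_width: 38.3
```

```bash
python3 - <<'E'
from h import *
go(630,104,142,-.02)
E
```

```text
t 15.48 tool [616.1 -26.9 207.7] yaw -0.014 w 38.3 -> [np.float64(12.0), np.float64(-131.1), np.float64(65.7), np.float64(0.3)] rows 3.5
```

Call:
play_rows(moves=[255,4,-40,0,0.3,255,8,-80,0,0.3,255,12,-115,0,0.3,255,12,-131,10,0.3,255,12,-131,30,0.3,255,12,-131,50,0.3,255,12,-131,60,0.3,255,12,-131,63,0.3])

```text
time: 16.15
tool_pos: [629.8, 96.9, 143.0]
tcp_rot: [3.141, 0.007, -0.025]
contact_force: [0.3, -0.1, -1.5]
grip_width: 38.6
```

Call:
play_rows(moves=[255,0,0,0,0,255,0,0,1,0])

```text
time: 16.32
tool_pos: [632.2, 96.7, 146.4]
tcp_rot: [3.142, -0.001, -0.025]
contact_force: [0.4, -0.5, 0.2]
grip_width: 38.6
```

Call:
play_rows(moves=[255,0,0,4,0,255,0,0,7,0,255,0,0,9,0,255,0,0,9,0,255,0,0,9,0])

```text
time: 16.73
tool_pos: [631.8, 97.2, 137.0]
tcp_rot: [3.141, -0.0, -0.025]
contact_force: [-0.5, 0.5, -1.0]
grip_width: 38.5
```

Call:
play_rows(moves=[255,0,0,1,0,255,0,0,1,0])

```text
time: 16.9
tool_pos: [631.8, 97.3, 135.9]
tcp_rot: [3.142, -0.0, -0.024]
contact_force: [-0.6, -0.6, -0.6]
grip_width: 38.7
```

Call:
play_rows(moves=[255,0,0,1,0,255,0,0,1,0])

```text
time: 17.07
tool_pos: [631.9, 97.3, 135.2]
tcp_rot: [3.141, -0.001, -0.024]
contact_force: [0.4, 0.5, 0.1]
grip_width: 38.3
```

Call:
play_rows(moves=[255,0,0,1,0,255,0,0,1,0])

```text
time: 17.23
tool_pos: [631.9, 97.3, 135.1]
tcp_rot: [3.141, -0.001, -0.024]
contact_force: [-2.0, -0.6, 5.8]
grip_width: 38.7
```

Contact comes at TCP z≈135, as predicted for a squashed bottle. Releasing.

Call:
play_rows(moves=[116,0,0,0,0,116,0,0,0,0,116,0,0,0,0,116,0,0,-3,0,116,0,0,-10,0,116,0,0,-30,0,116,0,0,-60,0,116,0,0,-75,0])

```text
time: 17.9
tool_pos: [632.7, 97.3, 212.6]
tcp_rot: [-3.141, -0.004, -0.024]
contact_force: [-0.1, 0.3, 0.4]
grip_width: 50.3
```

Call:
play_rows(moves=[116,0,40,0,0,116,0,80,0,0,116,0,120,0,0,116,0,150,0,0,116,0,150,0,0,116,0,150,0,0,116,0,150,0,0,116,0,150,0,0])

```text
time: 18.57
tool_pos: [628.2, -51.5, 209.2]
tcp_rot: [-3.141, -0.0, -0.023]
contact_force: [0.7, -0.0, 0.4]
grip_width: 50.0
```

```bash
python3 - <<'E'
from h import *
d=cap('top'); im=d['color'][:,:,::-1]
cv2.imwrite('pics/t12.png',cv2.resize(im[110:240,60:260],None,fx=4,fy=4,interpolation=cv2.INTER_CUBIC))
d=cap('side'); im=d['color'][:,:,::-1]
cv2.imwrite('pics/s12.png',cv2.resize(im[130:330,110:310],None,fx=3,fy=3,interpolation=cv2.INTER_CUBIC))
go(632,97,200,-.02)
E
```

```text
t 18.67 tool [628.2 -51.3 209.1] yaw -0.023 w 50.1 -> [np.float64(0.5), np.float64(-148.3), np.float64(9.1), np.float64(-0.2)] rows 3.6
```

View pics/t12.png

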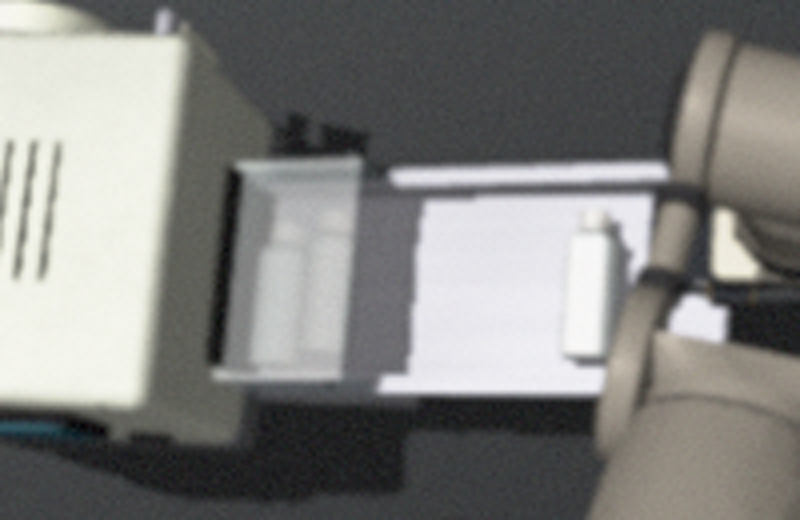

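View pics/s12.png

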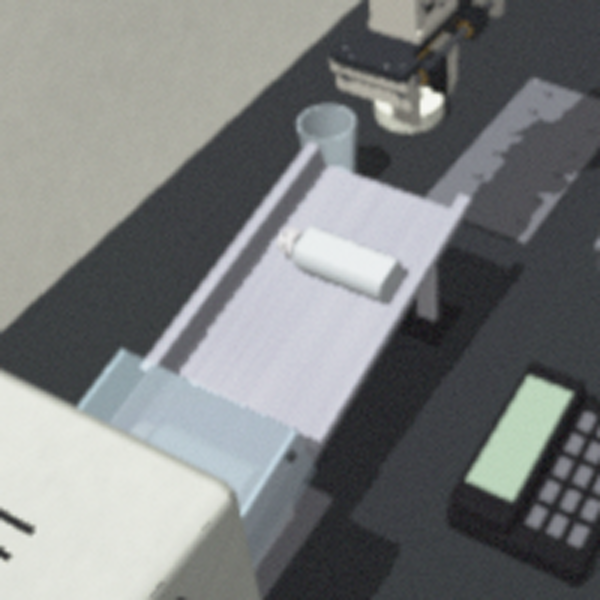

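Bottle 3 stayed on the chute (top zoom 589,297), so it is the squashed one. I'll measure its place and regrasp.

```bash
python3 - <<'E'
from h import *
d=bot.capture('top')
for q in [(598,210),(566,357),(604,360),(575,234),(612,238),(587.5,297)]:
    print(q, onz(d,(q[0]+.5)/4-.5+60,(q[1]+.5)/4-.5+110,122).round(1))
go(632,97,200,-.02)
E
```

```text
(598, 210) [693.5  96.8 122. ]
(566, 357) [580.5 116.  122. ]
(604, 360) [578.8  87.8 122. ]
(575, 234) [674.5 113.3 122. ]
(612, 238) [671.9  85.4 122. ]
(587.5, 297) [626.2 101.9 122. ]
t 18.72 tool [628.2 -51.4 209. ] yaw -0.023 w 50.0 -> [np.float64(0.5), np.float64(-148.4), np.float64(9.0), np.float64(-0.2)] rows 3.6
```

Call:
play_rows(moves=[116,0,-40,0,0,116,0,-80,0,0,116,0,-120,0,0,116,0,-150.5,10,0,116,0,-150.5,35,0,116,0,-150.5,55,0,116,0,-150.5,65,0,116,0,-150.5,67,0])

```text
time: 19.38
tool_pos: [630.5, 98.4, 139.6]
tcp_rot: [3.141, 0.004, -0.023]
contact_force: [0.1, 0.1, -0.2]
grip_width: 50.2
```

Call:
play_rows(moves=[116,0,0,0,0,116,0,0,0,0,116,0,0,0,0])

```text
time: 19.63
tool_pos: [632.6, 97.4, 143.4]
tcp_rot: [-3.141, -0.003, -0.025]
contact_force: [-0.1, 0.5, 0.5]
grip_width: 50.1
```

```bash
python3 - <<'E'
from h import *
go(629,99.5,134.5,-.02)
E
```

```text
t 19.63 tool [632.6  97.4 143.4] yaw -0.025 w 50.1 -> [np.float64(-3.7), np.float64(-2.0), np.float64(8.9), np.float64(-0.3)] rows 0.2
```

Call:
play_rows(moves=[116,-3.5,-2,4,0,116,-3.5,-2,7,0,116,-3.5,-2,9,0,116,-3.5,-2,9,0,116,-3.5,-2,9,0])

```text
time: 20.05
tool_pos: [628.3, 99.8, 132.8]
tcp_rot: [3.141, 0.0, -0.025]
contact_force: [1.0, -0.1, 0.3]
grip_width: 50.0
```

```bash
python3 - <<'E'
from h import *
d=cap('side'); im=d['color'][:,:,::-1]
cv2.imwrite('pics/s13.png',cv2.resize(im[150:250,160:290],None,fx=5,fy=5,interpolation=cv2.INTER_CUBIC))
go(629,99.5,134.5,-.02)
E
```

```text
t 20.1 tool [628.4  99.8 132.9] yaw -0.025 w 50.4 -> [np.float64(0.6), np.float64(0.3), np.float64(-1.6), np.float64(-0.3)] rows 0.0
```

View pics/s13.png

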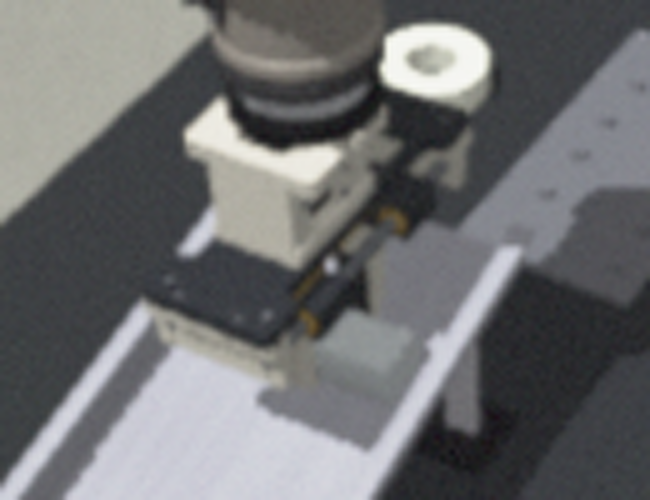

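The fingers straddle the bottle (zoom 350,350) with no contact force. Closing and lifting.

Call:
play_rows(moves=[255,0,0,0,0,255,0,0,0,0,255,0,0,0,0,255,0,0,0,0,255,0,0,0,0])

```text
time: 20.52
tool_pos: [628.4, 99.9, 133.1]
tcp_rot: [3.142, -0.0, -0.024]
contact_force: [-0.3, -0.7, 0.7]
grip_width: 38.7
```

Call:
play_rows(moves=[255,0,0,-3,0,255,0,0,-10,0,255,0,0,-25,0,255,0,0,-45,0,255,0,0,-70,0,255,0,0,-90,0,255,0,0,-95,0,255,0,0,-95,0])

```text
time: 21.18
tool_pos: [629.1, 99.9, 230.0]
tcp_rot: [-3.141, -0.004, -0.024]
contact_force: [-0.4, 0.6, -1.4]
grip_width: 38.3
```

```bash
python3 - <<'E'
from h import *
d=cap('side'); im=d['color'][:,:,::-1]
cv2.imwrite('pics/s14.png',cv2.resize(im[100:250,130:330],None,fx=4,fy=4,interpolation=cv2.INTER_CUBIC))
go(398,-198,225,1.60)
E
```

```text
t 21.23 tool [628.3  99.8 228. ] yaw -0.024 w 38.7 -> [np.float64(-222.9), np.float64(303.4), np.float64(3.0), np.float64(-93.1)] rows 9.0
```

View pics/s14.png

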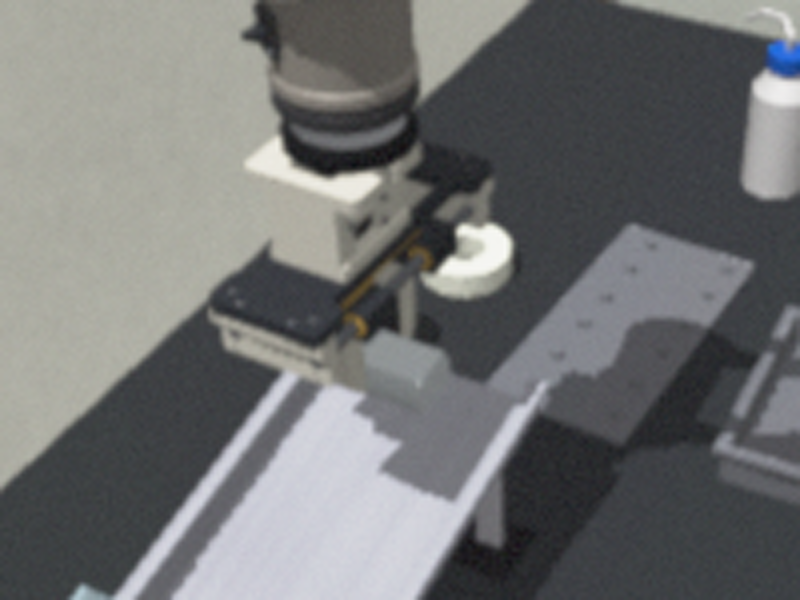

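The bottle is held and clear of the chute (zoom 405,365). Moving to the tray with a quarter turn.

Call:
play_rows(moves=[255,-112,152,0,-46,255,-112,152,0,-46,255,-112,152,0,-46,255,-112,152,0,-46,255,-112,152,0,-46,255,-112,152,0,-46,255,-112,152,0,-46,255,-112,152,0,-46])

```text
time: 21.9
tool_pos: [511.5, -49.8, 226.4]
tcp_rot: [-3.139, 0.002, 0.779]
contact_force: [-0.0, 1.0, -1.1]
grip_width: 38.5
```

```bash
python3 - <<'E'
from h import *
go(398.4,-209,200,1.60)
E
```

```text
t 21.9 tool [511.5 -49.8 226.4] yaw 0.779 w 38.5 -> [np.float64(-192.4), np.float64(33.8), np.float64(26.4), np.float64(-47.0)] rows 4.7
```

Call:
play_rows(moves=[255,-192,34,26,-47,255,-192,34,26,-47,255,-192,34,26,-47,255,-192,34,26,-47,255,-192,34,26,-47,255,-192,34,26,-47,255,-192,34,26,-47,255,-192,34,26,-47])

```text
time: 22.57
tool_pos: [398.7, -208.8, 200.6]
tcp_rot: [-3.139, -0.002, 1.601]
contact_force: [-0.6, 0.5, -1.1]
grip_width: 38.4
```

Call:
play_rows(moves=[255,0,0,0,0,255,0,0,0,0])

```text
time: 22.73
tool_pos: [399.5, -208.0, 201.1]
tcp_rot: [-3.14, -0.001, 1.596]
contact_force: [-0.4, 0.8, -1.4]
grip_width: 38.7
```

```bash
python3 - <<'E'
from h import *
go(398.4,-209,60,1.60)
E
```

```text
t 22.73 tool [ 399.5 -208.   201.1] yaw 1.596 w 38.7 -> [np.float64(-1.0), np.float64(-1.2), np.float64(141.1), np.float64(-0.2)] rows 3.4
```

Call:
play_rows(moves=[255,-1,-1,35,0,255,-1,-1,70,0,255,-1,-1,105,0,255,-1,-1,130,0,255,-1,-1,145,0,255,-1,-1,149,0,255,-1,-1,149,0,255,-1,-1,149,0])

```text
time: 23.4
tool_pos: [399.3, -209.5, 53.4]
tcp_rot: [3.141, 0.0, 1.598]
contact_force: [0.4, -0.1, -0.7]
grip_width: 38.2
```

```bash
python3 - <<'E'
from h import *
d=cap('side'); im=d['color'][:,:,::-1]
cv2.imwrite('pics/s15.png',cv2.resize(im[110:270,270:420],None,fx=4,fy=3.7,interpolation=cv2.INTER_CUBIC))
go(398.4,-209,40,1.60)
E
```

```text
t 23.45 tool [ 399.5 -209.7   53.8] yaw 1.598 w 38.6 -> [np.float64(0.8), np.float64(-1.1), np.float64(13.8), np.float64(-0.1)] rows 0.3
```

View pics/s15.png

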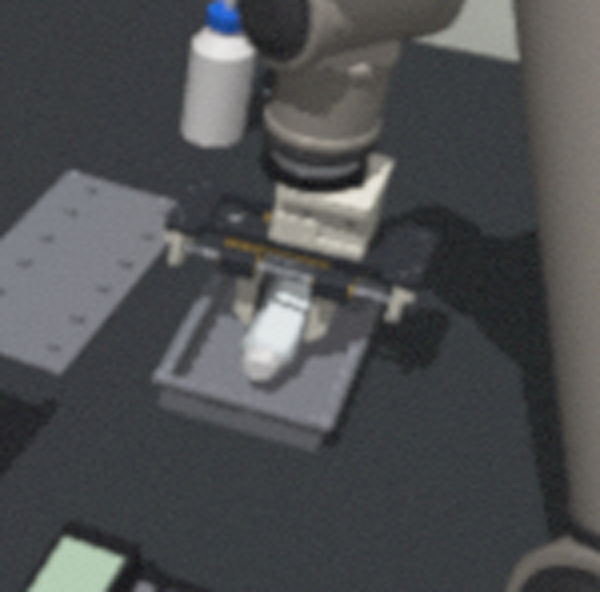

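The bottle is inside the tray, along its length with space all round (zoom 280,330). Lowering.

Call:
play_rows(moves=[255,0,0,5,0,255,0,0,10,0,255,0,0,13,0,255,0,0,14,0,255,0,0,14,0])

```text
time: 23.87
tool_pos: [398.6, -209.3, 38.7]
tcp_rot: [-3.141, -0.0, 1.599]
contact_force: [-0.7, 0.7, -1.0]
grip_width: 38.5
```

Call:
play_rows(moves=[255,0,0,1,0,255,0,0,1.5,0,255,0,0,1.5,0])

```text
time: 24.12
tool_pos: [398.8, -209.4, 37.4]
tcp_rot: [3.142, 0.0, 1.599]
contact_force: [0.1, 0.0, -0.7]
grip_width: 38.3
```

Call:
play_rows(moves=[255,0,0,0.7,0,255,0,0,1,0,255,0,0,1,0])

```text
time: 24.37
tool_pos: [398.9, -209.5, 37.0]
tcp_rot: [3.141, 0.0, 1.599]
contact_force: [-1.4, 1.0, 5.8]
grip_width: 38.5
```

Call:
play_rows(moves=[255,0,0,0.7,0,255,0,0,1,0,255,0,0,1,0])

```text
time: 24.62
tool_pos: [399.0, -209.5, 36.8]
tcp_rot: [3.141, 0.001, 1.599]
contact_force: [-1.7, 3.4, 18.7]
grip_width: 38.4
```

Call:
play_rows(moves=[255,0,0,-1,0,110,0,0,-1,0,110,0,0,-1,0,110,0,0,-3,0,110,0,0,-12,0,110,0,0,-40,0,110,0,0,-80,0,110,0,0,-120,0])

```text
time: 25.28
tool_pos: [398.1, -208.9, 156.7]
tcp_rot: [-3.14, -0.002, 1.599]
contact_force: [1.0, -1.3, -0.0]
grip_width: 51.9
```

Call:
play_rows(moves=[110,0,0,-30,0,110,20,30,-50,0,110,50,-70,-50,0,110,80,-110,-50,0,110,110,-150,-50,0,110,130,-180,-50,0,110,130,-180,-50,0,110,130,-180,-50,0])

```text
time: 25.95
tool_pos: [212.3, -82.2, 205.0]
tcp_rot: [-3.14, -0.001, 1.599]
contact_force: [0.5, 0.2, 0.6]
grip_width: 52.2
```

```bash
python3 - <<'E'
from h import *
d=cap('top','t16.png'); d=cap('side','s16.png'); go(398,-209,200,1.6)
E
```

```text
t 26.05 tool [211.8 -81.8 205.2] yaw 1.599 w 52.4 -> [np.float64(-132.3), np.float64(182.6), np.float64(5.2), np.float64(-0.1)] rows 5.4
```

View pics/t16.png

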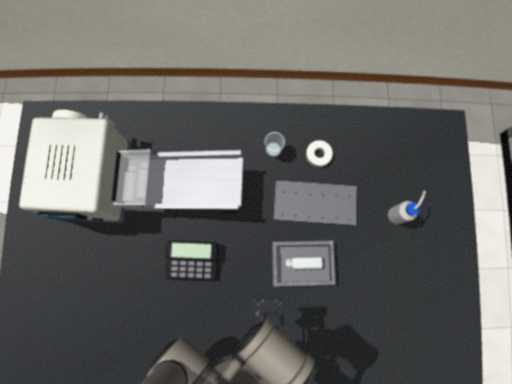

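View pics/s16.png

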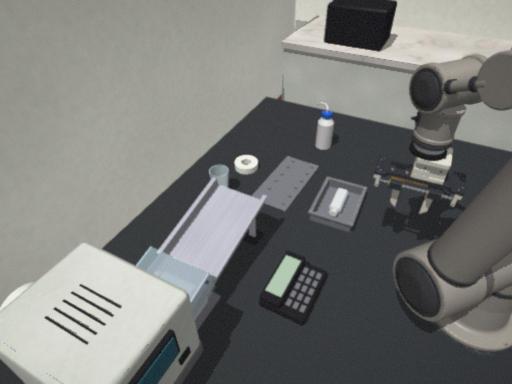

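The pictures show the squashed bottle flat in the tray (304,263), two bottles under the guard (~130,178), the rack empty, and the beaker, roll, wash bottle and meter at their starting pixels. The arm is clear, so I'm handing in.

```bash
python3 - <<'E'
from h import *
o=bot.get_obs(); print(o['time'],o['contact_force'].round(1),abs(o['dq']).max())
im=cap('top')['color'][:,:,::-1]
cv2.imwrite('pics/t17.png',cv2.resize(im[140:300,100:350],None,fx=3.2,fy=3.2,interpolation=cv2.INTER_CUBIC))
E
```

```text
26.05 [0.5 0.7 0.6] 0.10961162965424184
```

View pics/t17.png

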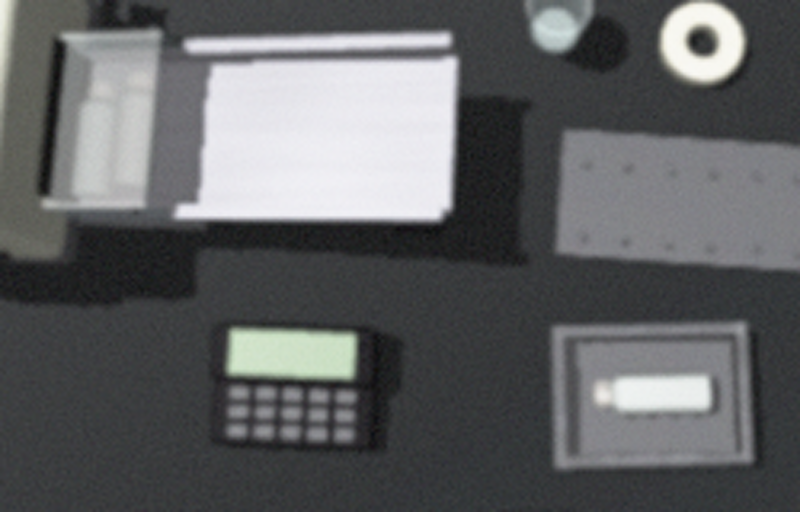

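```bash
python3 -c "
from plant import bot
print(bot.close_job())"
```

```text
the job is handed in; nothing more can be done
None
```

All three bottles went onto the chute, each set down under force watch. Bottles 1 and 2 rolled to the stop under the guard. Bottle 3, the squashed one, stayed lying on the chute, so I took it off and laid it in the reject tray. The job was handed in at about 26 s.

**Last checks:** The final pictures show two bottles side by side under the guard and an empty chute and rack. The squashed bottle lies flat in the tray, the bystanders look to be where they started, and the force on the free gripper was about 0 N.

**What disagreed:**
- The tray measured about 135 x 193 mm at rim height, against the stated 124 x 180 mm. Only its centre mattered, and both views agreed on that.
- Setting down in the tray briefly pressed with about 19 N before release.
- My last retreat went towards the base instead of away from it, because I got a sign wrong. It touched nothing.

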